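Slide the blue slide tray off the drying rack and stack it on the slide box

TASK

The blue tray of microscope slides is dry: slide it forward along its lane until a good third of its length sticks out over the rack's front edge while it still rests on the rack, and stop there. Then grip it by the part that sticks out, lift it off and lay it flat on top of the closed green slide box beside the rack, centred and crosswise (its long side square to the box's long side). Leave the orange tray where it is.

Things in the scene. Friction and masses are not known exactly. Their poses are not given: they have to be found in the camera images.
- rack: Fixed two-lane drying rack, white deck 205 mm long (x), 98 mm wide (y), top 40 mm above the bench. Origin: at bench height under the middle of its front edge (robot's side); x runs back along the lanes, y left. Lanes 43 mm wide at y = +23.5 and -23.5 mm, open at both ends, at least 25 mm of deck free behind the trays; 4 mm wide rails beside them, 6 mm high, bar gripping a tray across.
- blue_tray_center (a point): Centre (half-way up) of the blue slide tray: flat rigid bar 140 mm long (x), 40 wide (y), 8 thick (z up), loose, about 60 g, two glass slides flush in it. Starts in either lane, lying along it, front end 8 to 20 mm behind the rack's front edge; x points to the rack's back. It slides with ordinary friction, stays where left, tips off if over 70 mm stick out.
- orange_tray_center (a point): Centre of the orange slide tray, same shape and axes as the blue one, in the other lane. It stays there.
- box_top (a point): Centre of the flat top of the closed dark green slide box: 65 mm (x) by 85 mm (y, long side) by 30 mm high, loose on the bench, about 0.5 kg. z up; this point is 30 mm above the bench. A tray laid crosswise (long side along the box's x) overhangs the box by about 37 mm at each end.

How it is judged (in metres and radians):
On the way:
1. the blue tray sticks out 35 to 65 mm over the rack's front edge, lying flat on the rack (x of blue_tray_center in the frame of rack between 0.005 and 0.035 m and height (world z) of blue_tray_center below 0.048 m and angle between blue_tray_center's own z axis and vertical below 0.08 rad), for 0.2 s.
At the end, for the whole second after the job is handed in: The blue tray lies flat (within 5 degrees) on the slide box, its centre within 18 mm of the middle of the box's top, its long side within 10 degrees of square to the box's long side; the orange tray is within 15 mm of where it was (horizontal distance between blue_tray_center and box_top below 0.018 m and angle between the x axis of blue_tray_center and the x axis of box_top, either way round below 0.175 rad and angle between blue_tray_center's own z axis and vertical below 0.09 rad and height (world z) of blue_tray_center between 0.03 and 0.039 m and distance between blue_tray_center and box_top below 0.022 m and distance of orange_tray_center from where it was at the start of the episode below 0.015 m); the robot touches nothing.
It also fails if it takes over 48 s, if anything falls off the work surface, if the arm or the gripper's body presses on something with over 40 N, if the wrist force passes 120 N, or if a joint passes its speed limit or range.

ROBOT

A 7-joint arm with a two-finger parallel gripper is mounted at the origin on a cart in front of the work surface, level with it; the furniture and walls round the work are solid. World frame = base frame: x ahead of the robot, y to its left, z up, the work surface at z = 0. Lengths are in mm, angles in rad, forces in N, time in s.
With the tool pointing down it reaches from about 425 to 925 mm from the base axis. Payload 6.8 kg.
Tool frame: the origin (TCP) lies on the mounting face of the last link; the fingertips stand 182 mm ahead of it and the grasp point (between the pads) lies 163 mm ahead of it; z points along the fingers, y is the line along which they close (so a half turn about z gives the same grasp; the last joint's range is limited). The gripper opens to 88 mm and grips with 3 to 60 N. Pads are 20 mm wide; open, the fingers measure 115 mm over their backs; the gripper's body (75 mm by 178 mm) begins 61 mm behind the grasp point.
Start: joints at [-1.318, 0.477, 0.022, 1.555, -0.011, 1.109, -0.083], TCP at [238.289, 631.554, 404.664] pointing down, gripper open.
Joint ranges: [-2.96, 2.96], [-0.34, 2.1], [-1.41, 1.46], [0.24, 2.44], [-1.37, 4.51], [0.17, 1.92], [-2.96, 2.96]. Speed limits (rad/s): [2.39, 2.39, 3.14, 3.14, 3.14, 3.14, 3.14].

INTERFACE

Orientations are given as a rotation vector (axis times angle).
In Python, from cell import * gives the robot as it stands.
- The arm moves only by the tool drive_tool, never from a script. Its arguments are lists of equal length, an entry for each row: "grip": the opening in per cent of the stroke, from 0 (shut) to 100 (fully open); "dp": the shift along the world's x, y, z in mm, a list of three; "turn": the turn, a rotation vector about the world's x, y, z in degrees, a list of three. A call has exactly 5 rows; each row shifts and turns the commanded pose from where the row before left it; what a row does not reach is not made up. A row lasts 1/8 s, in which the tool goes at most 62.5 mm and 10.7 degrees, less where a joint would pass 70% of its speed; a pose out of reach is approached as far as the arm can. A call is refused whole if a number of a shift passes 62.5 or a number of a turn 10.7, either way. A call with a gripper value outside its range is refused whole. The fingers move at their own pace and stop on an object; "grip_force" is the grip in N (left out, the last holds). Time passes only in rows, so rows that do not move let the fingers close, or fill a call up. It gives the time, the measured TCP pose, the force, the opening and the grip force at its end, in the units of the state.
- sense(): the state, without advancing time (a new reading comes with each control period).
- capture(name): name is "scene" or "top"; returns the picture (480x640x3 uint8, red, green, blue); there is no depth.
- camera_info(name): a dict with "fx", "fy", "cx", "cy" (pixels), "R" (3x3) and "t" (3): a world point X has camera coordinates R X + t. Camera axes: x right, y down, z forward; pixel columns grow to the right and rows downward; lengths in mm; the calibration is good to about 2 mm. A picture is of the moment at which its call begins. camera_info takes no time and is no camera call.
- sign_off(): hands the job in; it is judged then, once.
The state is a dict: "time_s": time; "joint_positions": joint angles; "joint_vel": joint speeds; "joint_efforts": joint torques, N m; "tcp_pos": TCP position; "eef_rot": TCP orientation; "contact_force": force on the tool from outside, world axes, zero at the start; "wrist_torque": the same for the moment, N m; "finger_gap": opening from 0.0 (shut) to 1.0 (fully open); "finger_force": force on a finger pad.
Only numpy, scipy, OpenCV 4.12 (cv2) and the standard library are available. Lean on these libraries where they do the work, as an engineer would, in place of code of your own. Each camera call takes 0.05 s, during which the arm holds its last target. There are 200 camera calls.

## Working session

There is one attempt and no reset: what is moved stays moved. The work goes in short steps, Python scripts to look and compute and a tool call to move; the robot and the scene stay as the last step left them, time stands still between calls to the robot, and variables do not carry over. Pictures are saved under pics/ and viewed, at most 10 in all, crops included, and the job is handed in when it is done.

Besides the shell and the picture viewer there is one more tool, called by a JSON object that holds its "fn" and its "kwargs". drive_tool: Moves the arm, as the interface text tells. Its arguments: {"type":"object","properties":{"grip":{"type":"array"},"dp":{"type":"array"},"turn":{"type":"array"},"grip_force":{"type":"number"}},"required":["grip","dp","turn"]}

```bash
mkdir -p pics
python3 - <<'E'
from cell import *
import cv2
for n in("top","scene"):
    cv2.imwrite(f"pics/{n}0.png",capture(n)[:,:,::-1])
    c=camera_info(n);print(n,c)
s=sense();print(s["tcp_pos"],s["eef_rot"],s["time_s"],s["finger_gap"])
E
```

```text
top {'fx': 555.4712978450206, 'fy': 555.4712978450206, 'cx': 317.30974859028584, 'cy': 246.49718515119972, 'R': array([[ 0.01776419, -0.99979848, -0.00935091],
       [-0.99862444, -0.01728034, -0.0495037 ],
       [ 0.04933214,  0.01021744, -0.99873017]]), 't': array([304.5223378 , 493.59880126, 876.52556544])}
scene {'fx': 553.79657771928, 'fy': 553.79657771928, 'cx': 323.855196733453, 'cy': 241.7685021527534, 'R': array([[-0.41135368,  0.91128169, -0.01881028],
       [ 0.70838198,  0.30664183, -0.63574033],
       [-0.57357051, -0.27483899, -0.77167377]]), 't': array([ -84.27450535, -421.73905451, 1296.43755999])}
[238.20503465 631.3103949  403.80302221] [-5.63593223e-01 -3.09048213e+00  2.49857912e-03] 0.1 1.0000611680276803
```

View pics/top0.png

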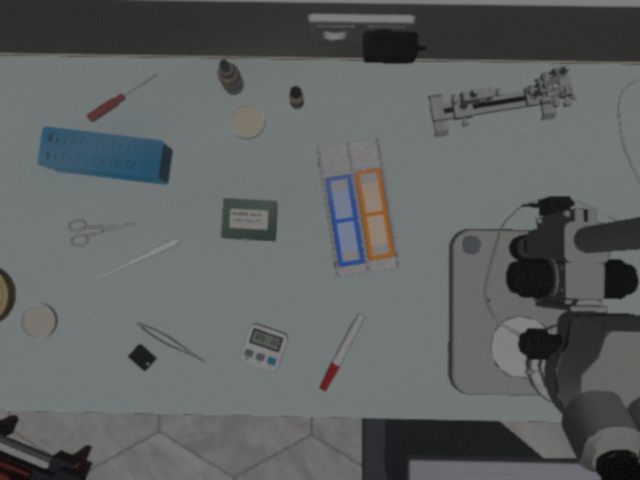

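View pics/scene0.png

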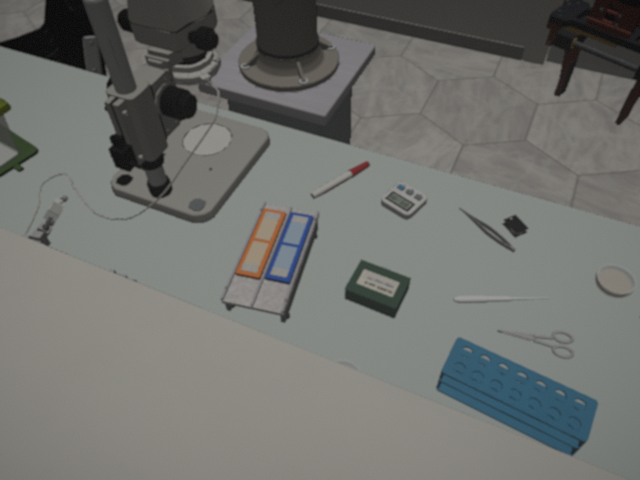

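The top view shows the blue tray in the left lane at about (345,220), the orange tray at (375,213), the green box at (249,219) and the rack's front end near row 270. The scene view agrees.

```bash
cat > h.py <<'E'
from cell import *
import cv2, numpy as np
def ray(n,uv,z):
    c=camera_info(n);R,t=np.array(c["R"]),np.array(c["t"])
    uv=np.atleast_2d(uv).astype(float)
    d=np.c_[(uv[:,0]-c["cx"])/c["fx"],(uv[:,1]-c["cy"])/c["fy"],np.ones(len(uv))]@R
    o=-R.T@t
    return o+d*((z-o[2])/d[:,2])[:,None]
def rect(n,z,lo,hi,roi=None,hull=True):
    im=capture(n);h=cv2.cvtColor(im,cv2.COLOR_RGB2HSV)
    m=cv2.inRange(h,lo,hi)
    if roi:
        k=np.zeros_like(m);x0,y0,x1,y1=roi;k[y0:y1,x0:x1]=255;m&=k
    m=cv2.morphologyEx(m,cv2.MORPH_CLOSE,np.ones((3,3)))
    c=max(cv2.findContours(m,cv2.RETR_EXTERNAL,cv2.CHAIN_APPROX_NONE)[0],key=cv2.contourArea)
    P=ray(n,c[:,0],z)[:,:2].astype(np.float32)
    (cx,cy),(w,hh),a=cv2.minAreaRect(P)
    b=cv2.boxPoints(((cx,cy),(w,hh),a));e=[b[1]-b[0],b[2]-b[1]];e=max(e,key=np.linalg.norm)
    ang=np.degrees(np.arctan2(e[1],e[0]))
    return (cx,cy),sorted((w,hh)),(ang+90)%180-90,cv2.boundingRect(c)
BL=((105,120,60),(125,255,255));OR=((8,120,80),(25,255,255));GR=((60,70,20),(95,255,110))
E
python3 - <<'E'
from h import *
for n in("top","scene"):
    rb=(280,120,420,300) if n=="top" else (200,180,330,330)
    rg=(200,180,300,260) if n=="top" else (330,250,420,330)
    print(n,"blue",rect(n,48,*BL,rb));print("or",rect(n,48,*OR,rb));print("gr",rect(n,30,*GR,rg))
im=capture("top")
cv2.imwrite("pics/rk.png",cv2.resize(im[130:290,200:420,::-1],None,fx=3.6,fy=3.6,interpolation=cv2.INTER_CUBIC))
E
```

```text
top blue ((527.5226440429688, 271.6280822753906), [38.69916534423828, 136.2447052001953], np.float32(9.662392), (327, 176, 37, 90))
or ((538.7994995117188, 225.78421020507812), [39.62000274658203, 137.7827911376953], np.float32(9.793983), (356, 169, 38, 91))
gr ((505.80377197265625, 387.8701171875), [0.0, 0.0], np.float32(0.0), (270, 234, 1, 1))
scene blue ((529.1170043945312, 272.66412353515625), [38.257564544677734, 138.20785522460938], np.float32(9.790703), (266, 213, 46, 70))
or ((539.5235595703125, 226.91868591308594), [39.6875, 139.4565887451172], np.float32(9.965904), (236, 209, 49, 70))Traceback (most recent call last):
  File "<stdin>", line 5, in <module>
  File "h.py", line 15, in rect
    c=max(cv2.findContours(m,cv2.RETR_EXTERNAL,cv2.CHAIN_APPROX_NONE)[0],key=cv2.contourArea)
ValueError: max() iterable argument is empty
```

Run:
```python
from h import *
im=capture("top");h=cv2.cvtColor(im,cv2.COLOR_RGB2HSV)
print(h[235,240],h[204,250],h[237,275],h[250,250],h[140,330],h[270,355],h[280,355])
cv2.imwrite("pics/rk.png",cv2.resize(im[130:290,200:420,::-1],None,fx=3.6,fy=3.6,interpolation=cv2.INTER_CUBIC))
im=capture("scene");h=cv2.cvtColor(im,cv2.COLOR_RGB2HSV)
print(h[270,360],h[297,370],h[300,410],h[285,403])
```

```text
[73 48 64] [73 31 75] [85 21 72] [ 86  15 121] [ 90  15 118] [165   4 120] [ 90  11 118]
[69 53 67] [65 42 67] [ 54   9 137] [69 53 68]
```

View pics/rk.png

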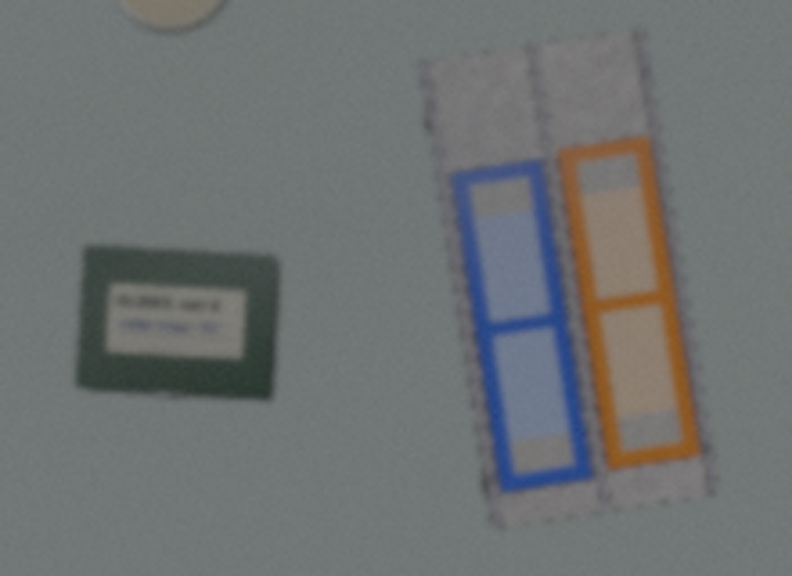

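The crop shows the rack outline corners at about (422,62), (643,33), (713,493) and (497,527). The blue tray's front end is just behind the front edge, and the green box spans (80,245) to (278,400).

Run:
```python
from h import *
c=np.array([[497,527],[713,493],[643,33],[422,62]])/3.6+[200,130]
P=ray("top",c,43)[:,:2];print(P.round(1))
f=(P[0]+P[1])/2;b=(P[2]+P[3])/2;u=(b-f)/np.linalg.norm(b-f)
print("front",f,"len",np.linalg.norm(b-f),"yaw",np.degrees(np.arctan2(u[1],u[0])))
print("wid",np.linalg.norm(P[0]-P[1]),np.linalg.norm(P[3]-P[2]))
for p in((528.3,272.1),(539.2,226.3)):
    d=np.array(p)-f;print("tray in rack",d@u,u[0]*d[1]-u[1]*d[0])
for n,rg in(("top",(200,180,300,260)),("scene",(330,250,420,330))):
    print(n,rect(n,30,(55,24,20),(95,255,95),rg))
```

```text
[[441.1 280. ]
 [457.3 187.6]
 [656.3 220. ]
 [642.1 315.7]]
front [449.16462798 233.75500124] len 202.94508897221036 yaw 9.676858059567682
wid 93.82115476877335 96.76793238224076
tray in rack 84.45484807161162 24.49744213764842
tray in rack 87.50117812680408 -22.483084394041644
top ((528.7249145507812, 421.73370361328125), [63.25723648071289, 85.85493469238281], np.float32(88.07187), (221, 198, 56, 43))
scene ((536.6934814453125, 423.6856994628906), [75.67567443847656, 85.82498931884766], np.float32(88.035645), (346, 261, 64, 55))
```

{"fn": "drive_tool", "kwargs": {"grip": [0,0,0,0,0], "dp": [[42,-37,0],[42,-37,0],[42,-37,0],[42,-37,0],[42,-37,0]], "turn": [[0,0,3.4],[0,0,3.4],[0,0,3.4],[0,0,3.4],[0,0,3.4]], "grip_force": 30}}

```text
time_s: 1.23
tcp_pos: [449.5, 445.2, 404.9]
eef_rot: [0.097, 3.14, 0.001]
contact_force: [0.7, 0.6, -0.9]
finger_gap: 0.472
finger_force: 0.0
```

{"fn": "drive_tool", "kwargs": {"grip": [0,0,0,0,0], "dp": [[42,-37,0],[42,-37,0],[42,-37,0],[42,-37,0],[0,0,0]], "turn": [[0,0,3.4],[0,0,3.4],[0,0,3.4],[0,0,3.1],[0,0,0]]}}

```text
time_s: 1.85
tcp_pos: [620.0, 292.9, 404.5]
eef_rot: [-0.25, 3.13, -0.005]
contact_force: [-1.2, 0.5, 0.1]
finger_gap: 0.005
finger_force: 0.0
```

{"fn": "drive_tool", "kwargs": {"grip": [0,0,0,0,0], "dp": [[2,-5,-45],[0,0,-45],[0,0,-45],[0,0,-20],[0,0,0]], "turn": [[0,0,0.6],[0,0,0],[0,0,0],[0,0,0],[0,0,0]]}}

```text
time_s: 2.48
tcp_pos: [617.7, 294.0, 248.8]
eef_rot: [0.281, -3.127, 0.001]
contact_force: [-0.2, 0.5, 0.4]
finger_gap: 0.005
finger_force: 0.0
```

Run:
```python
from h import *
im=capture("scene");cv2.imwrite("pics/s1.png",cv2.resize(im[120:360,150:450,::-1],None,fx=2.5,fy=2.5))
```

```text
(no output)
```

View pics/s1.png

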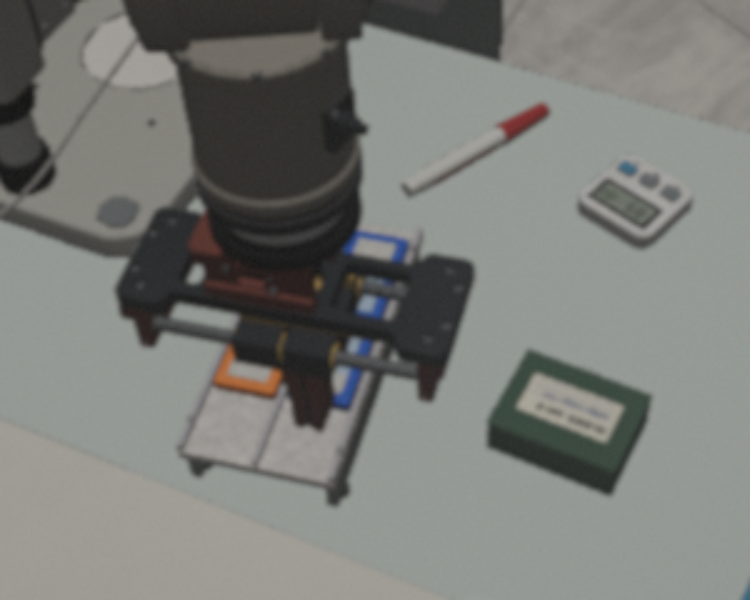

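The fingers stand over the free deck behind the blue tray in its lane, with tips near (310,420) in the crop. The box is untouched.

{"fn": "drive_tool", "kwargs": {"grip": [0,0,0,0,0], "dp": [[4,-6,0],[0,0,0],[0,0,0],[0,0,0],[0,0,0]], "turn": [[0,0,-0.6],[0,0,0],[0,0,0],[0,0,0],[0,0,0]]}}

```text
time_s: 3.15
tcp_pos: [622.2, 287.7, 249.7]
eef_rot: [0.264, -3.13, -0.0]
contact_force: [0.5, -0.2, -0.1]
finger_gap: 0.005
finger_force: 0.0
```

Run:
```python
from h import *
for i in range(4):
    s=sense();print(s["tcp_pos"],s["eef_rot"],np.abs(s["joint_vel"]).max());capture("top")
```

```text
[622.19085487 287.70648129 249.72745595] [ 2.63883217e-01 -3.13041536e+00 -2.11761884e-04] 0.002057742098621508
[622.20695497 287.65668653 249.65616032] [ 2.63864202e-01 -3.13036171e+00 -1.34012019e-04] 0.0013572241684845074
[622.21050085 287.64073756 249.61181979] [ 2.63820578e-01 -3.13035473e+00 -6.75459488e-05] 0.002705243639223994
[622.25121925 287.59889904 249.61145565] [ 2.63738079e-01 -3.13036741e+00  2.00486106e-05] 0.0023940569803449696
```

{"fn": "drive_tool", "kwargs": {"grip": [0,0,0,0,0], "dp": [[0,0,-15],[0,0,-9],[0,0,0],[0,0,0],[0,0,0]], "turn": [[0,0,0],[0,0,0],[0,0,0],[0,0,0],[0,0,0]]}}

```text
time_s: 3.98
tcp_pos: [622.5, 287.6, 226.1]
eef_rot: [-0.264, 3.13, 0.0]
contact_force: [0.1, 0.9, 0.3]
finger_gap: 0.013
finger_force: 0.0
```

{"fn": "drive_tool", "kwargs": {"grip": [0,0,0,0,0], "dp": [[-6,-1,-1],[-6,-1,0],[-6,-1,0],[-6,-1,0],[-6,-1,0]], "turn": [[0,0,0],[0,0,0],[0,0,0],[0,0,0],[0,0,0]]}}

```text
time_s: 4.6
tcp_pos: [591.9, 282.5, 224.7]
eef_rot: [-0.264, 3.13, 0.0]
contact_force: [0.4, -0.6, 0.1]
finger_gap: 0.004
finger_force: 0.2
```

{"fn": "drive_tool", "kwargs": {"grip": [0,0,0,0,0], "dp": [[-6,-1,0],[-6,-1,0],[-6,-1,0],[-6,-1,0],[-6,-1,0]], "turn": [[0,0,0],[0,0,0],[0,0,0],[0,0,0],[0,0,0]]}}

```text
time_s: 5.22
tcp_pos: [561.9, 277.5, 224.7]
eef_rot: [-0.264, 3.13, 0.0]
contact_force: [1.2, 0.3, 0.8]
finger_gap: 0.005
finger_force: 0.3
```

Run:
```python
from h import *
im=capture("top");cv2.imwrite("pics/t2.png",cv2.resize(im[130:330,200:450,::-1],None,fx=3,fy=3))
print(sense()["tcp_pos"])
```

```text
[561.19752145 277.44610628 224.57850945]
```

View pics/t2.png

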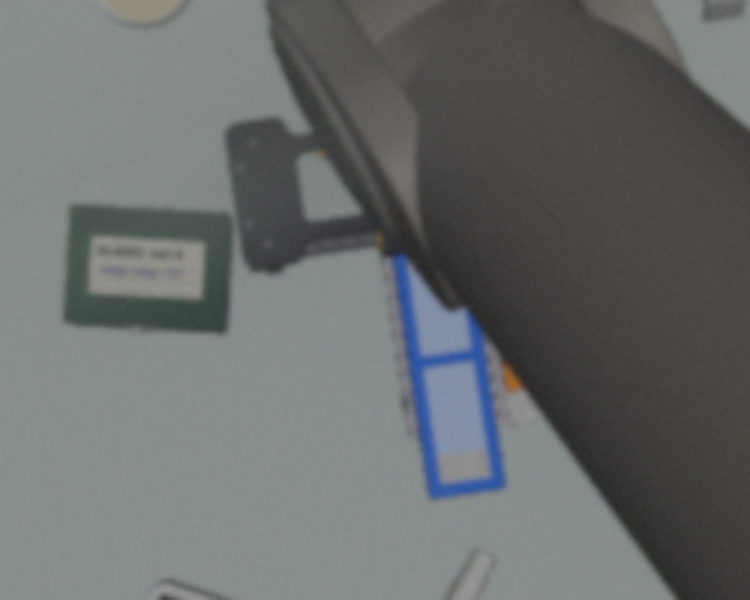

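The blue tray now protrudes, its front end spanning crop (431,498) to (505,487), with the rack's front edge at about row 430. The orange tray is mostly hidden by the arm.

Run:
```python
from h import *
p=ray("top",[[431/3+200,498/3+130],[505/3+200,487/3+130]],48)[:,:2].mean(0);print(p)
u=np.array([.9857,.1685]);print("front end in rack x",(p-[448.3,233.6])@u)
```

```text
[414.35188691 252.16899169]
front end in rack x -30.333779977272695
```

{"fn": "drive_tool", "kwargs": {"grip": [0,0,0,0,0], "dp": [[-6,-1,0],[-6,-1,0],[-6,-1,0],[0,0,0],[0,0,0]], "turn": [[0,0,0],[0,0,0],[0,0,0],[0,0,0],[0,0,0]]}}

```text
time_s: 5.9
tcp_pos: [544.3, 274.5, 224.6]
eef_rot: [0.264, -3.13, 0.0]
contact_force: [0.2, -0.2, -0.2]
finger_gap: 0.003
finger_force: 0.0
```

{"fn": "drive_tool", "kwargs": {"grip": [0,0,0,0,0], "dp": [[6,1,0],[0,0,30],[0,0,40],[0,0,30],[0,0,0]], "turn": [[0,0,0],[0,0,0],[0,0,0],[0,0,0],[0,0,0]]}}

```text
time_s: 6.52
tcp_pos: [551.6, 275.9, 327.3]
eef_rot: [-0.262, 3.126, 0.004]
contact_force: [-1.2, 0.2, -0.3]
finger_gap: 0.004
finger_force: 0.0
```

Run:
```python
from h import *
im=capture("top");cv2.imwrite("pics/t3.png",cv2.resize(im[130:330,200:450,::-1],None,fx=3,fy=3))
print(sense()["tcp_pos"])
```

```text
[550.86657831 275.64630011 325.48464422]
```

View pics/t3.png

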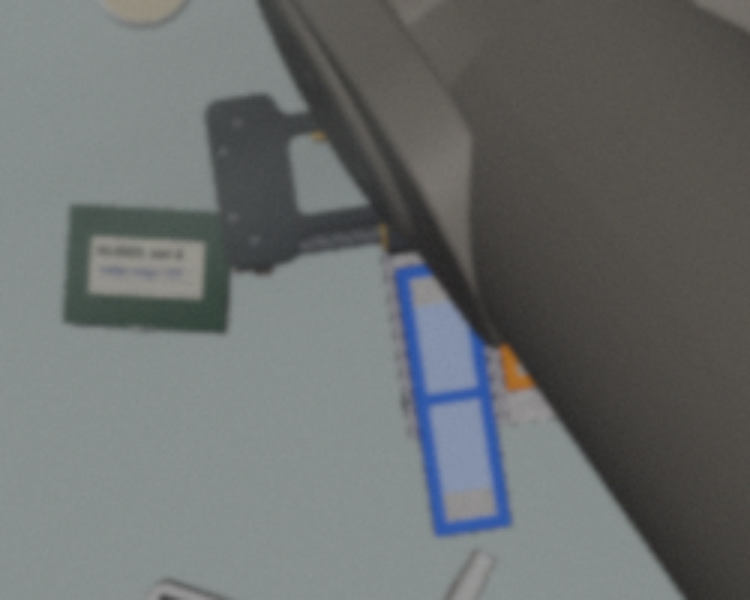

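The blue tray has moved forward, its front corners now at crop (437,535) and (511,523) and its back-left at (397,268). The rack's front edge is at about row 430.

Run:
```python
from h import *
q=ray("top",[[437/3+200,535/3+130],[511/3+200,523/3+130],[397/3+200,268/3+130]],48)[:,:2]
p=q[:2].mean(0);u=np.array([.9857,.1685]);v=np.array([-u[1],u[0]])
print(q,(p-[448.3,233.6])@u,(p-[448.3,233.6])@v,"len",(q[2]-q[0])@u,(q[2]-q[0])@v)
print("centre",p+70*u,"grip",p+20*u)
```

```text
[[392.43750266 267.67132978]
 [399.22860404 230.01315312]
 [528.87388824 290.33072047]] -49.148351628689156 23.86495790637431 len 138.30345259634763 -0.6541695673252431
centre [464.83205335 260.63724145] grip [415.54705335 252.21224145]
```

{"fn": "drive_tool", "kwargs": {"grip": [75,75,75,75,75], "dp": [[-34,-6,0],[-34,-6,0],[-34,-6,0],[-34,-5,0],[0,0,0]], "turn": [[0,0,0],[0,0,0],[0,0,0],[0,0,0],[0,0,0]]}}

```text
time_s: 7.2
tcp_pos: [412.1, 252.0, 323.3]
eef_rot: [0.266, -3.127, 0.003]
contact_force: [1.1, 0.3, -0.9]
finger_gap: 0.533
finger_force: 0.0
```

{"fn": "drive_tool", "kwargs": {"grip": [75,75,75,75,75], "dp": [[0,0,-20],[0,0,-20],[0,0,0],[0,0,0],[0,0,0]], "turn": [[0,0,0],[0,0,0],[0,0,0],[0,0,0],[0,0,0]]}}

```text
time_s: 7.82
tcp_pos: [414.7, 252.7, 285.2]
eef_rot: [-0.263, 3.13, 0.001]
contact_force: [-0.0, 0.6, 1.0]
finger_gap: 0.749
finger_force: 0.0
```

Tips are at z 103; position is right to within 1 mm. Going down to TCP 207.

{"fn": "drive_tool", "kwargs": {"grip": [75,75,75,75,75], "dp": [[0,0,-30],[0,0,-30],[0,0,-18],[0,0,0],[0,0,0]], "turn": [[0,0,0],[0,0,0],[0,0,0],[0,0,0],[0,0,0]]}}

```text
time_s: 8.45
tcp_pos: [414.7, 252.8, 207.6]
eef_rot: [-0.263, 3.129, 0.001]
contact_force: [1.0, -0.2, 0.5]
finger_gap: 0.747
finger_force: 0.0
```

{"fn": "drive_tool", "kwargs": {"grip": [40,40,40,40,40], "dp": [[0,0,0],[0,0,0],[0,0,0],[0,0,0],[0,0,0]], "turn": [[0,0,0],[0,0,0],[0,0,0],[0,0,0],[0,0,0]], "grip_force": 40}}

```text
time_s: 9.07
tcp_pos: [414.4, 252.6, 206.8]
eef_rot: [-0.264, 3.13, 0.0]
contact_force: [-0.1, -0.2, 2.9]
finger_gap: 0.448
finger_force: 40.0
```

{"fn": "drive_tool", "kwargs": {"grip": [40,40,40,40,40], "dp": [[0,0,0],[0,0,0],[0,0,0],[0,0,0],[0,0,0]], "turn": [[0,0,0],[0,0,0],[0,0,0],[0,0,0],[0,0,0]]}}

```text
time_s: 9.7
tcp_pos: [414.4, 252.6, 206.7]
eef_rot: [-0.264, 3.13, 0.0]
contact_force: [0.0, -0.1, 4.5]
finger_gap: 0.452
finger_force: 40.0
```

{"fn": "drive_tool", "kwargs": {"grip": [40,40,40,40,40], "dp": [[0,0,8],[0,0,14],[0,0,18],[0,0,20],[0,0,0]], "turn": [[0,0,0],[0,0,0],[0,0,0],[0,0,0],[0,0,0]]}}

```text
time_s: 10.32
tcp_pos: [414.7, 252.8, 268.4]
eef_rot: [-0.263, 3.128, 0.003]
contact_force: [0.2, -0.0, -1.0]
finger_gap: 0.452
finger_force: 40.0
```

{"fn": "drive_tool", "kwargs": {"grip": [40,40,40,40,40], "dp": [[7,18,0],[7,18,0],[7,18,0],[7,18,0],[7,18,0]], "turn": [[0,0,-1.2],[0,0,-1.2],[0,0,-1.2],[0,0,-1.2],[0,0,-1.2]]}}

```text
time_s: 10.95
tcp_pos: [449.7, 343.9, 266.4]
eef_rot: [0.098, -3.14, 0.0]
contact_force: [0.5, 0.2, -0.7]
finger_gap: 0.452
finger_force: 40.0
```

{"fn": "drive_tool", "kwargs": {"grip": [40,40,40,40,40], "dp": [[7,18,0],[7,18,0],[7,18,0],[7,18,0],[2,9,0]], "turn": [[0,0,-1.2],[0,0,-1.2],[0,0,-1.2],[0,0,-1.2],[0,0,-0.7]]}}

```text
time_s: 11.58
tcp_pos: [479.4, 425.1, 266.3]
eef_rot: [-0.051, -3.141, -0.0]
contact_force: [0.1, -0.6, -0.9]
finger_gap: 0.455
finger_force: 40.0
```

Run:
```python
from h import *
im=capture("scene");cv2.imwrite("pics/s4.png",cv2.resize(im[120:360,180:480,::-1],None,fx=2.5,fy=2.5))
s=sense();print(s["tcp_pos"],s["eef_rot"])
```

```text
[479.14768303 425.81375308 266.2922948 ] [-5.06835710e-02 -3.14108279e+00 -1.30836818e-03]
```

View pics/s4.png

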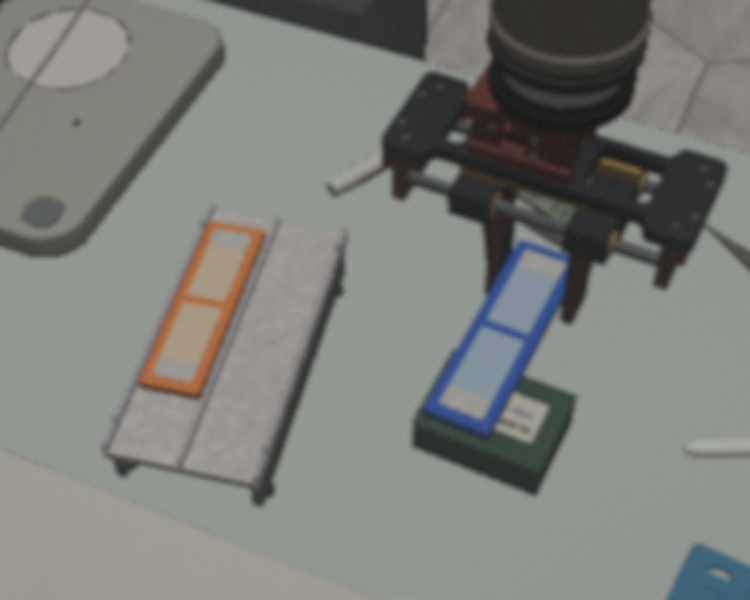

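The orange tray is undisturbed on the rack. The blue tray is held by its front end, roughly level above the box, with its far end at crop (460,425).

Run:
```python
from h import *
print(rect("scene",107,*BL,(330,200,420,310)))
print(rect("scene",48,*OR,(200,180,330,330)))
print(rect("scene",30,(55,24,20),(95,255,95),(330,250,420,330)))
s=sense();print(s["tcp_pos"])
```

```text
((529.6220092773438, 425.6419982910156), [41.48450469970703, 140.78907775878906], np.float32(-1.8236389), (350, 217, 58, 78))
((539.5689086914062, 226.92665100097656), [39.6875, 139.36448669433594], np.float32(9.965904), (236, 209, 49, 70))
((536.3870239257812, 424.0965881347656), [76.19216918945312, 84.62206268310547], np.float32(87.289764), (346, 270, 64, 46))
[479.12778595 423.20350965 266.34912496]
```

{"fn": "drive_tool", "kwargs": {"grip": [40,40,40,40,40], "dp": [[0,-1,-15],[0,0,-20],[0,0,-15],[0,0,-10],[0,0,0]], "turn": [[0,0,0],[0,0,0],[0,0,0],[0,0,0],[0,0,0]]}}

```text
time_s: 12.4
tcp_pos: [479.0, 422.3, 205.5]
eef_rot: [-0.051, -3.14, 0.002]
contact_force: [-0.8, -0.3, -0.2]
finger_gap: 0.453
finger_force: 40.0
```

{"fn": "drive_tool", "kwargs": {"grip": [40,40,40,40,40], "dp": [[0,0,-3],[0,0,-3],[0,0,-2],[0,0,-1],[0,0,0]], "turn": [[0,0,0],[0,0,0],[0,0,0],[0,0,0],[0,0,0]]}}

```text
time_s: 13.02
tcp_pos: [479.3, 422.6, 197.7]
eef_rot: [0.051, 3.141, 0.0]
contact_force: [0.3, -0.0, -0.7]
finger_gap: 0.451
finger_force: 40.0
```

{"fn": "drive_tool", "kwargs": {"grip": [40,40,40,40,40], "dp": [[0,0,-0.5],[0,0,-0.5],[0,0,0],[0,0,0],[0,0,0]], "turn": [[0,0,0],[0,0,0],[0,0,0],[0,0,0],[0,0,0]]}}

```text
time_s: 13.65
tcp_pos: [479.3, 422.6, 196.9]
eef_rot: [0.051, 3.141, 0.0]
contact_force: [-1.3, -0.4, 4.6]
finger_gap: 0.446
finger_force: 40.0
```

Contact force of 4.6 N means the tray is on the box. Releasing and lifting clear.

{"fn": "drive_tool", "kwargs": {"grip": [55,70,70,70,70], "dp": [[0,0,0],[0,0,0],[0,0,0],[0,0,0],[0,0,0]], "turn": [[0,0,0],[0,0,0],[0,0,0],[0,0,0],[0,0,0]]}}

```text
time_s: 14.28
tcp_pos: [479.3, 422.6, 196.6]
eef_rot: [-0.051, -3.141, 0.0]
contact_force: [-0.4, -0.0, -0.2]
finger_gap: 0.698
finger_force: 0.0
```

{"fn": "drive_tool", "kwargs": {"grip": [70,70,70,70,70], "dp": [[0,0,10],[0,0,30],[0,0,40],[0,0,40],[0,0,0]], "turn": [[0,0,0],[0,0,0],[0,0,0],[0,0,0],[0,0,0]]}}

```text
time_s: 14.9
tcp_pos: [480.3, 423.3, 321.1]
eef_rot: [0.052, 3.136, 0.009]
contact_force: [-0.6, -1.1, 0.1]
finger_gap: 0.698
finger_force: 0.0
```

Run:
```python
from h import *
print(rect("scene",38,*BL,(310,220,440,340)))
print(rect("scene",48,*OR,(200,180,330,330)))
im=capture("scene");cv2.imwrite("pics/s5.png",cv2.resize(im[160:360,230:480,::-1],None,fx=3,fy=3))
print(sense()["tcp_pos"],sense()["finger_gap"])
```

```text
((529.9990844726562, 421.75274658203125), [40.701820373535156, 138.44808959960938], np.float32(-2.3275223), (348, 246, 57, 74))
((539.5529174804688, 226.97940063476562), [39.43352508544922, 139.4593048095703], np.float32(9.801285), (236, 209, 49, 70))
[478.91943146 422.26655552 316.14477877] 0.7007828497594218
```

View pics/s5.png

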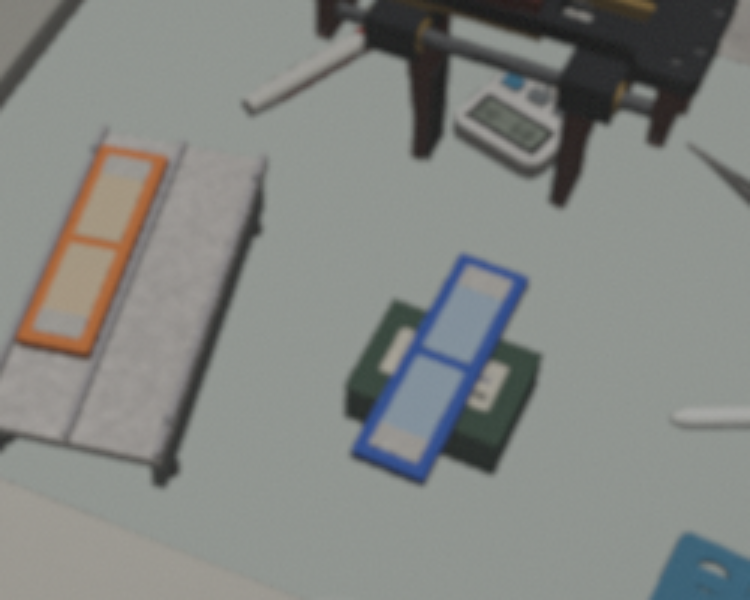

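The blue tray lies flat, crosswise and centred on the box at about (440,370), with the gripper clear above. The orange tray has not moved.

```bash
python3 -c "from cell import *; print(sign_off())"
```

```text
the job is handed in; nothing more can be done
None
```

The blue tray was slid about 50 mm out over the rack's front edge, then lifted and laid flat, centred and crosswise on the green box. The orange tray stayed where it was, and the job is handed in at about 15 s (no verdict was returned).

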